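# Spring check of the code reader's tilt mount

### The arm

A 6-joint arm with a two-finger parallel gripper is mounted at the origin on the work surface. World frame = base frame: x ahead of the robot, y to its left, z up, the work surface at z = 0. Lengths are in m, angles in degrees, forces in N, time in s.
With the tool pointing down it reaches from about 0.35 to 0.725 m from the base axis. Payload 4.3 kg.
Tool frame: the origin (TCP) lies midway between the tips of the shut fingers; the grasp point (between the pads) lies 19 mm behind it; z points along the fingers, y is the line along which they close (so a half turn about z gives the same grasp; the last joint's range is limited). The gripper opens to 85 mm and grips with 20 to 120 N. Pads are 22 mm wide; open, the fingers measure 114 mm over their backs; the gripper's body (76 mm by 85 mm) begins 54 mm behind the grasp point. The pads swing forward as they close: fully open they stand 13 mm farther back than shut.
Start: joints at [62.321, 21.618, 4.641, 73.018, 0, 83.68], TCP at [0.209, 0.536, 0.231] pointing down, gripper open.
Joint ranges: [-156.06, 156.06], [-48.1, 94.91], [-58.44, 69.94], [-101.28, 121.22], [-78.64, 73.56], [-180, 180]. Speed limits (degrees/s): [147.25, 147.25, 180, 180, 180, 180].

### API

Orientations are given as a 3x3 rotation matrix whose columns are the frame's x, y, z axes.
In Python, from workcell import r gives the robot as it stands.
- The arm moves only by the tool apply_moves, never from a script. Its argument "deltas" is a list of rows, each a list of 7 numbers: the shift along the tool's x, y, z in cm, then the turn, a rotation vector about the tool's x, y, z in rad, then the finger opening in cm, from 0 to 8.54. In form: [[x, y, z, rx, ry, rz, grip], ...]. A call has exactly 5 rows; each row is the pose to reach, as a shift and turn from the pose commanded when the call began, along the tool's axes at that moment; what a row does not reach only later rows make up. A row lasts 1/10 s, in which the tool goes at most 50 mm and 8.59 degrees, less where a joint would pass 70% of its speed; a pose out of reach is approached as far as the arm can. A call with a gripper value outside its range is refused whole. The fingers move at their own pace and stop on an object; "grip_force" is the grip in N (left out, the last holds). Time passes only in rows, so rows that repeat a pose let the fingers close, or fill a call up. It gives the time, the measured TCP pose, the force, the opening and the grip force at its end, in the units of the state.
- r.state(): the state, without advancing time (a new reading comes with each control period).
- r.get_image(name): name is "scene" or "top" or "wrist"; returns the picture (480x640x3 uint8, red, green, blue); there is no depth.
- r.camera_info(name): a dict with "intrinsics" (3x3 intrinsics, pixels), "D" ([k1, k2, p1, p2, k3] as OpenCV has them; the pictures are not rectified), "extrinsics" (4x4, takes a point from world to camera coordinates); the wrist camera has in their place "mount" (4x4, takes a point from camera to tool coordinates, whose origin is the TCP and whose axes are the flange's). Camera axes: x right, y up, looking along -z (the intrinsics and any distortion apply to the point x, -y, -z); pixel columns grow to the right and rows downward; lengths in m; the calibration is good to about 2 mm. A picture is of the moment at which its call begins: read the wrist's pose just before it. camera_info takes no time and is no camera call.
- r.sign_off(): hands the job in; it is judged then, once.
The state is a dict: "time_s": time; "joints": joint angles; "qd": joint speeds; "effort": joint torques, N m; "tool_pos": TCP position; "tcp_rot": TCP orientation; "ft_force": force on the tool from outside, world axes, zero at the start; "torque": the same for the moment, N m; "opening": finger opening in m; "grasp_force": force on a finger pad.
Only numpy, scipy, OpenCV 4.12 (cv2) and the standard library are available. Lean on these libraries where they do the work, as an engineer would, in place of code of your own. Each camera call takes 0.05 s, during which the arm holds its last target. There are 200 camera calls.

### The job

Check the spring of the code reader's tilt mount: with the fingertips press down the round pad at the plate corner opposite the pointer arm until the pointer has risen level with the set tab on the scale, not well past it, keep it there for about a second, then let go so the plate springs fully back. The plate's other padded corner must not be pushed down, nor the pointer, scale or tab touched, and the loose things around are left where they are, not picked up.

Things in the scene. Friction and masses are not known exactly. Their poses are not given: they have to be found in the camera images.
- mount: Fixed tilt mount: dark steel base 160 x 160 x 12 mm; origin at the centre of its underside on the bench, z up. Over it a square aluminium plate 150 x 150 x 10 mm, level at rest, centred on the origin, top face at z = 95 mm. Coil springs hold up its corners with round pads at (x +55, y -55) mm (the one to press) and (-55, +55) mm (the one to leave).
- pivot (a point): Ball pivot of the plate on its post, at the mount's (+55, +55, 90) mm. The pointer arm runs from here in the mount's +y, past the plate's edge, to its tip.
- reader: Black code reader 50 x 60 mm, 40 mm tall, fixed on the plate; origin at the centre of its foot, at the mount's (-25, -35) mm.
- scale: Fixed white scale, an upright plate 6 mm thick, 62 mm wide, top edge 153 mm above the bench; origin at the middle of its foot, 12 mm above the bench. Its marked face looks to the mount's +x, with the pointer 11 mm in front of it.
- set_tab: The set tab on the scale, 12 x 18 x 8 mm, dark steel, ending in the 3 mm finger of set_mark; stands out 13 mm from the scale's face; origin 2 mm behind the finger's point.
- pad_top (a point): Centre of the top face of the steel pad to press, 100 mm above the bench at rest: flat 28 mm wide top, 36 mm wide foot, 5 mm high. It lies 110 mm from the pivot, on the far side from the pointer, so it sinks as much as the pointer tip rises. Pushing it down takes about 4 N to start and about 12 N at 30 mm, the end stop is at 34 mm.
- other_pad_top (a point): Centre of the top of the like pad on the other sprung corner, which must stay up.
- pointer_tip (a point): Middle of the end of the pointer (3 mm thick at the tip), 110 mm from the pivot, 90 mm above the bench at rest; it rises when the pad is pressed.
- set_mark (a point): Point of the dark set tab, a 3 mm thick finger that points at the pointer from the scale's outer side. Its height is the height the pointer tip has to reach, 12 to 28 mm above the pointer's rest; it differs each time and the tab must not be shifted.
- corner_tilt (a joint): Tilt of the plate by the pad to press, rad: 0 at rest (a stop), grows as that pad sinks, at most 0.32; pointer rise = 110 mm x sin(value). Sprung back to 0.
- side_tilt (a joint): Tilt of the plate by the other sprung corner, rad: 0 at rest (a stop), grows as that corner sinks; it stays 0 while the push is centred on the right pad.
- pointer: The pointer arm, a dark bar 5 to 10 mm wide; origin at the pivot, runs along its y.
- press_pad: The pad to press; origin at the centre of its foot, on the plate.
- label_roll: Loose paper roll standing on end, 80 mm wide, 50 mm high, 38 mm bore; origin under its centre.
- mouse: Loose black computer mouse, 100 x 58 mm, 32 mm high; origin under its centre.
- driver: Loose screwdriver lying on the bench, up to about 35 mm high, along its x.
- jar: Loose small white jar, 48 mm wide, 60 mm high; origin under its centre.

How it is judged (in metres and radians):
On the way:
1. fingers press the pad and keep the pointer level with the set tab (within 4 mm) for 0.5 s (contact force between the fingers and press_pad above 1 N and z of pointer_tip in the frame of set_mark between -0.004 and 0.004 m), for 0.5 s.
At the end, for the whole second after the job is handed in: The plate is back level on its stops (both tilts under 0.015 rad), the set tab is where it was (within 3 mm), and the roll, mouse, screwdriver and jar are within 20 mm of where they stood (value of joint each of corner_tilt, side_tilt below 0.015 rad and distance of each of label_roll, mouse, driver, jar from where it was at the start of the episode below 0.02 m and distance of set_mark from where it was at the start of the episode below 0.003 m); the robot touches nothing.
It fails at once if the pointer goes more than 8 mm past the set tab (z of pointer_tip in the frame of set_mark above 0.008 m).
It fails at once if the other sprung corner is pushed down by more than about 5 mm (value of joint side_tilt above 0.05 rad).
It fails at once if the robot touches the pointer, the scale or the set tab (contact force between any of the fingers, the arm and pointer above 0.5 N or contact force between any of the fingers, the arm and scale above 0.5 N or contact force between any of the fingers, the arm and set_tab above 0.5 N).
It fails at once if the set tab is shifted by more than 3 mm (distance of set_mark from where it was at the start of the episode above 0.003 m).
It fails at once if a loose thing is moved or lifted by more than 20 mm (distance of any of label_roll, mouse, driver, jar from where it was at the start of the episode above 0.02 m).
It also fails if it takes over 35 s, if anything falls off the work surface, if the arm or the gripper's body presses on something with over 40 N, if the wrist force passes 120 N, or if a joint passes its speed limit or range.

## Working session

There is one attempt and no reset: what is moved stays moved. The work goes in short steps, Python scripts to look and compute and a tool call to move; the robot and the scene stay as the last step left them, time stands still between calls to the robot, and variables do not carry over. Pictures are saved under pics/ and viewed, at most 10 in all, crops included, and the job is handed in when it is done.

Besides the shell and the picture viewer there is one more tool, called after "Call:" as name(argument=value, ...) on one line, values as JSON. apply_moves: Moves the arm, as the interface text tells. Its arguments: {"type":"object","properties":{"deltas":{"type":"array"},"grip_force":{"type":"number"}},"required":["deltas"]}

```bash
ls; mkdir -p pics
python3 - <<'E'
from workcell import r
import cv2,json
for n in("scene","top"):
    cv2.imwrite(f"pics/{n}0.png",r.get_image(n)[:,:,::-1]); c=r.camera_info(n); print(n,c)
print(r.camera_info("wrist")); print(r.state())
E
```

```text
pics
scene {'intrinsics': array([[624.53699382,   0.        , 322.11580469],
       [  0.        , 624.53699382, 240.75384873],
       [  0.        ,   0.        ,   1.        ]]), 'D': array([0.06941025, 0.        , 0.        , 0.        , 0.        ]), 'extrinsics': array([[ 0.00339465,  0.99989786,  0.01388294, -0.03863186],
       [-0.74170354, -0.00679407,  0.67069344,  0.37578944],
       [ 0.67071926, -0.0125738 ,  0.74160473, -1.60435904],
       [ 0.        ,  0.        ,  0.        ,  1.        ]])}
top {'intrinsics': array([[483.05849914,   0.        , 324.49287858],
       [  0.        , 483.05849914, 242.26217399],
       [  0.        ,   0.        ,   1.        ]]), 'D': array([-0.00608324,  0.        ,  0.        ,  0.        ,  0.        ]), 'extrinsics': array([[ 0.02153885, -0.99976498, -0.00246241,  0.03544151],
       [ 0.96978198,  0.02029408,  0.24312767, -0.5920276 ],
       [-0.24302056, -0.0076247 ,  0.96999117, -0.72283727],
       [ 0.        ,  0.        ,  0.        ,  1.        ]])}
{'intrinsics': array([[422.11014496,   0.        , 327.90044322],
      
[... 610 characters left out ...]
.30184643e+01,
       3.83058459e-04, 8.36781099e+01]), 'qd': array([-0.0753341 , -0.12784327,  0.09341181, -0.07660999, -0.00936413,
        0.03772422]), 'effort': array([ 1.32452067e-03, -4.64694536e+01,  2.70582533e+01,  1.20373673e-02,
       -1.08887498e-04,  8.87629970e-08]), 'tool_pos': array([0.20914359, 0.5350017 , 0.2304441 ]), 'tcp_rot': array([[-9.31332139e-01,  3.64169876e-01, -8.64627783e-04],
       [ 3.64170842e-01,  9.31330730e-01, -1.63398694e-03],
       [ 2.10205604e-04, -1.83665678e-03, -9.99998291e-01]]), 'ft_force': array([-0.37392848, -0.15518359,  0.62861653]), 'torque': array([0.05724308, 0.02930929, 0.03794305]), 'grasp_force': 0.0, 'opening': 0.08523285281093464}
```

View pics/scene0.png

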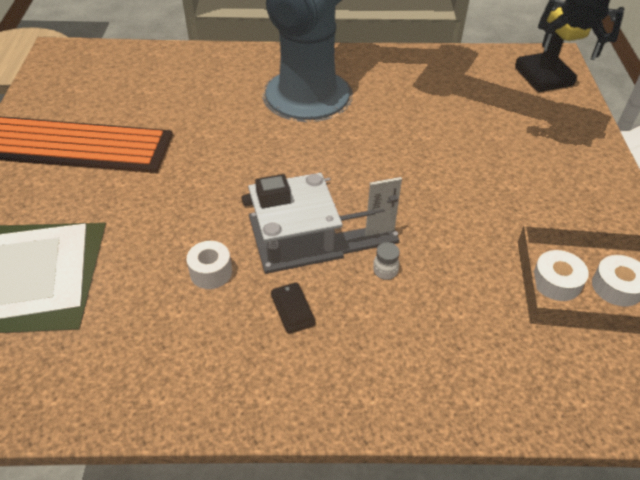

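View pics/top0.png

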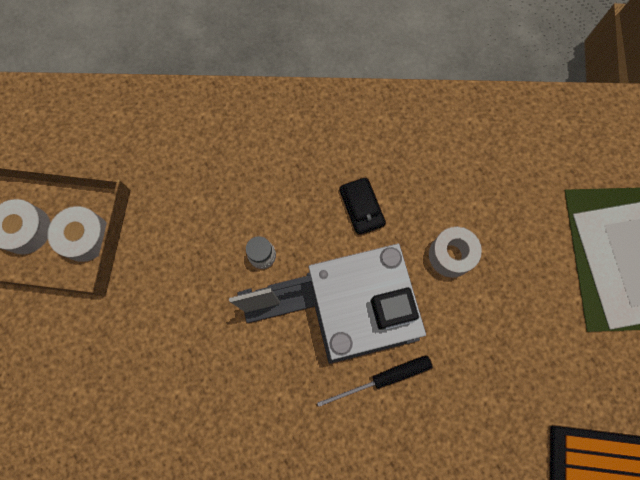

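The scene shows the mount with the pad to press at about (272,229), the other pad at (315,180), the pivot at (330,218) and the scale tab at (393,200). In the top view the press pad is at (391,258), the other pad at (341,343) and the pivot at (323,274). The scale stands at the left, around (258,300).

```bash
cat > h.py <<'E'
import numpy as np,cv2
from workcell import r
F=np.diag([1,-1,-1])
def cam(n,st=None):
    c=r.camera_info(n)
    if n=="wrist":
        T=np.eye(4);T[:3,:3]=st["tcp_rot"];T[:3,3]=st["tool_pos"]
        E=np.linalg.inv(T@c["mount"])
    else: E=c["extrinsics"]
    return c["intrinsics"],c["D"],F@E[:3,:3],F@E[:3,3]
def ray(c,p):
    K,D,R,t=c
    u=cv2.undistortPoints(np.array([[p]],float),K,D)[0,0]
    d=R.T@[u[0],u[1],1]; return -R.T@t,d/np.linalg.norm(d)
def tri(*obs):
    A=0;b=0
    for c,p in obs:
        o,d=ray(c,p);M=np.eye(3)-np.outer(d,d);A=A+M;b=b+M@o
    X=np.linalg.solve(A,b)
    return X,[np.linalg.norm((np.eye(3)-np.outer(d,d))@(X-o)) for o,d in (ray(c,p) for c,p in obs)]
def onz(c,p,z):
    o,d=ray(c,p);return o+d*(z-o[2])/d[2]
def proj(c,X):
    K,D,R,t=c
    return cv2.projectPoints(np.atleast_2d(X).astype(float),cv2.Rodrigues(R)[0],t,K,D)[0][:,0]
E
python3 - <<'E'
from h import *
s,t=cam("scene"),cam("top")
np.set_printoptions(precision=4,suppress=True)
for n,a,b in(("press",(272,229),(391,258)),("other",(315,180),(341,343)),("pivot",(330,218),(323,274))):
    print(n,*tri((s,a),(t,b)),onz(s,a,.1),onz(t,b,.1))
im=cv2.imread("pics/scene0.png");a=cv2.resize(im[170:260,235:415],None,fx=4,fy=4,interpolation=cv2.INTER_CUBIC)
cv2.imwrite("pics/c1.png",a)
E
```

```text
press [ 0.5624 -0.0579  0.0936] [np.float64(0.0005458694101523399), np.float64(0.000545869410152331)] [ 0.5685 -0.0568  0.1   ] [ 0.561  -0.0576  0.1   ]
other [0.4282 0.0205 0.0944] [np.float64(0.001185978199542897), np.float64(0.0011859781995428944)] [0.4345 0.0217 0.1   ] [0.428  0.0195 0.1   ]
pivot [0.5341 0.0497 0.0948] [np.float64(0.0006407477022741276), np.float64(0.0006407477022741039)] [0.5392 0.0502 0.1   ] [0.5332 0.049  0.1   ]
```

View pics/c1.png

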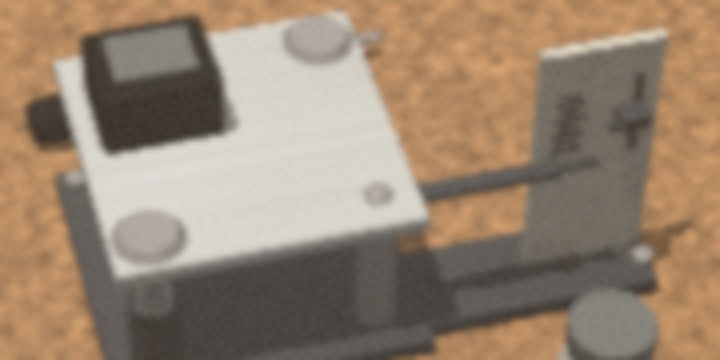

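The crop shows the pointer tip at crop (597,162), the set finger's point at about (611,118), and a clear press pad at (150,237). The scene view is too coarse for the mark's height, so I'll take a closer wrist look.

```bash
cat >> h.py <<'E'
from scipy.spatial.transform import Rotation as Ro
def delta(R0,p0,R1,p1):
    return np.r_[100*R0.T@(np.array(p1)-p0),Ro.from_matrix(R0.T@R1).as_rotvec()].round(3).tolist()
def Rt(yaw,a):
    y,a=np.radians([yaw,a]);v=np.array([np.cos(y),np.sin(y),0]);k=np.array([0,0,1.])
    x=np.cos(a)*v-np.sin(a)*k;z=-np.sin(a)*v-np.cos(a)*k
    return np.c_[x,np.cross(z,x),z]
E
python3 - <<'E'
from h import *
st=r.state();R=st["tcp_rot"];p=st["tool_pos"]
for yaw,a,q in((118.6,0,[.33,.45,.24]),(78.6,8,[.46,.33,.235]),(40,25,[.563,.204,.223])):
    R1=Rt(yaw,a);print(delta(R,p,R1,q));R=R1;p=np.array(q)
E
```

```text
[-14.351, -3.517, -0.952, -0.002, 0.0, 0.699]
[-16.759, 5.669, 0.5, 0.049, -0.134, 0.697]
[-10.048, 12.587, 2.624, 0.192, -0.285, 0.648]
```

Call:
apply_moves(deltas=[[-2.9,-0.7,-0.2,0,0,0.14,8.5],[-5.8,-1.4,-0.4,0,0,0.28,8.5],[-8.6,-2.1,-0.6,0,0,0.42,8.5],[-11.5,-2.8,-0.8,0,0,0.56,8.5],[-14.4,-3.5,-1.0,0,0,0.7,8.5]])

```text
time_s: 0.6
tool_pos: [0.3314, 0.4495, 0.2409]
tcp_rot: [[-0.473, 0.881, -0.001], [0.881, 0.473, -0.001], [-0.0, -0.001, -1.0]]
ft_force: [0.1, 0.1, 0.1]
opening: 0.0849
grasp_force: 0.0
```

Call:
apply_moves(deltas=[[-3.4,1.1,0.1,0.01,-0.027,0.14,8.5],[-6.7,2.3,0.2,0.02,-0.054,0.28,8.5],[-10.1,3.4,0.3,0.03,-0.08,0.42,8.5],[-13.4,4.5,0.4,0.04,-0.107,0.56,8.5],[-16.8,5.7,0.5,0.049,-0.134,0.697,8.5]])

```text
time_s: 1.1
tool_pos: [0.4616, 0.329, 0.2359]
tcp_rot: [[0.202, 0.979, -0.029], [0.969, -0.204, -0.138], [-0.141, -0.001, -0.99]]
ft_force: [0.5, 0.4, -0.6]
opening: 0.0854
grasp_force: 0.0
```

Call:
apply_moves(deltas=[[-2.0,2.5,0.5,0.04,-0.057,0.13,8.5],[-4.0,5.0,1.0,0.08,-0.114,0.26,8.5],[-6.0,7.6,1.6,0.12,-0.171,0.39,8.5],[-8.0,10.1,2.1,0.16,-0.228,0.52,8.5],[-10.0,12.6,2.6,0.192,-0.285,0.648,8.5]])

```text
time_s: 1.6
tool_pos: [0.5646, 0.2035, 0.224]
tcp_rot: [[0.697, 0.638, -0.327], [0.578, -0.77, -0.271], [-0.425, 0.001, -0.905]]
ft_force: [1.0, 0.0, 0.4]
opening: 0.0846
grasp_force: 0.0
```

Run:
```python
from h import *
import pickle
st=r.state();im=r.get_image("wrist");cv2.imwrite("pics/w1.png",im[:,:,::-1]);pickle.dump(st,open("w1.pkl","wb"));print(st)
```

```text
{'time_s': 1.6, 'joints': array([ 18.36694678,  52.26692668,  51.48010334, 112.80549976,
        -8.89924791, 160.58168777]), 'qd': array([-26.80349319,  66.3868274 , 113.58946864,  79.08195594,
        -4.8882213 ,  53.59891247]), 'effort': array([  1.17124155, -70.02235651,  17.25468278,   2.08337791,
        -0.45304446,  -0.78437604]), 'tool_pos': array([0.56463115, 0.20351938, 0.22402059]), 'tcp_rot': array([[ 6.97224911e-01,  6.38170927e-01, -3.26519971e-01],
       [ 5.77580155e-01, -7.69894444e-01, -2.71410593e-01],
       [-4.24592261e-01,  6.42770796e-04, -9.05384448e-01]]), 'ft_force': array([0.99967003, 0.03848241, 0.37614064]), 'torque': array([ 0.28373393, -0.32236432,  0.02945054]), 'grasp_force': 0.0, 'opening': 0.08464397178457474}
```

View pics/w1.png

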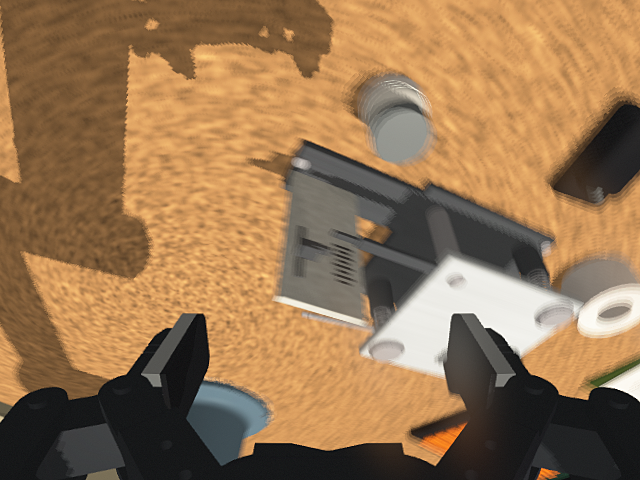

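The scale, pointer and tab are visible near (325,245), upside down and blurred by the motion. I'll hold still and retake, then take a second view from the side.

Call:
apply_moves(deltas=[[0,0,0,0,0,0,0],[0,0,0,0,0,0,0],[0,0,0,0,0,0,0],[0,0,0,0,0,0,0],[0,0,0,0,0,0,0]])

```text
time_s: 2.15
tool_pos: [0.5635, 0.2053, 0.2263]
tcp_rot: [[0.695, 0.643, -0.322], [0.584, -0.766, -0.271], [-0.421, 0.0, -0.907]]
ft_force: [0.8, 0.1, -0.4]
opening: 0.0116
grasp_force: 0.0
```

Run:
```python
from h import *
import pickle
st=r.state();im=r.get_image("wrist");cv2.imwrite("pics/w2.png",im[:,:,::-1]);pickle.dump(st,open("w2.pkl","wb"));print(st["tool_pos"])
```

```text
[0.56346841 0.20530573 0.22633254]
```

Call:
apply_moves(deltas=[[0,-1.5,-1.5,0,0,0,0],[0,-3,-3,0,0,0,0],[0,-4,-4,0,0,0,0],[0,-4,-4,0,0,0,0],[0,-4,-4,0,0,0,0]])

```text
time_s: 2.7
tool_pos: [0.5483, 0.2442, 0.2583]
tcp_rot: [[0.696, 0.643, -0.32], [0.584, -0.766, -0.27], [-0.419, 0.001, -0.908]]
ft_force: [-0.5, -0.6, 0.1]
opening: -0.0001
grasp_force: 0.0
```

Call:
apply_moves(deltas=[[0,0,0,0,0,0,0],[0,0,0,0,0,0,0],[0,0,0,0,0,0,0],[0,0,0,0,0,0,0],[0,0,0,0,0,0,0]])

```text
time_s: 3.2
tool_pos: [0.5484, 0.244, 0.2581]
tcp_rot: [[0.696, 0.642, -0.321], [0.583, -0.766, -0.27], [-0.419, 0.001, -0.908]]
ft_force: [-0.2, -0.0, -0.2]
opening: -0.0003
grasp_force: 0.0
```

Run:
```python
from h import *
import pickle
st=r.state();im=r.get_image("wrist")[:,:,::-1];cv2.imwrite("pics/w3.png",im);pickle.dump(st,open("w3.pkl","wb"));print(st["tool_pos"])
w2=cv2.imread("pics/w2.png")
# predicted positions from the two fixed views, for centring the crops
P=np.array([.506,.156,.10]);out=[]
for f,i in(("w2",w2),("w3",im)):
    c=proj(cam("wrist",pickle.load(open(f+".pkl","rb"))),P)[0].round().astype(int);x,y=c[0]-50,c[1]-75
    print(f,c,"crop origin",x,y)
    out.append(cv2.resize(i[y:y+150,x:x+100],None,fx=4,fy=4,interpolation=cv2.INTER_CUBIC))
cv2.imwrite("pics/c2.png",np.hstack(out))
```

```text
[0.54839158 0.24404417 0.25805514]
w2 [329 239] crop origin 279 164
w3 [378 225] crop origin 328 150
```

View pics/c2.png

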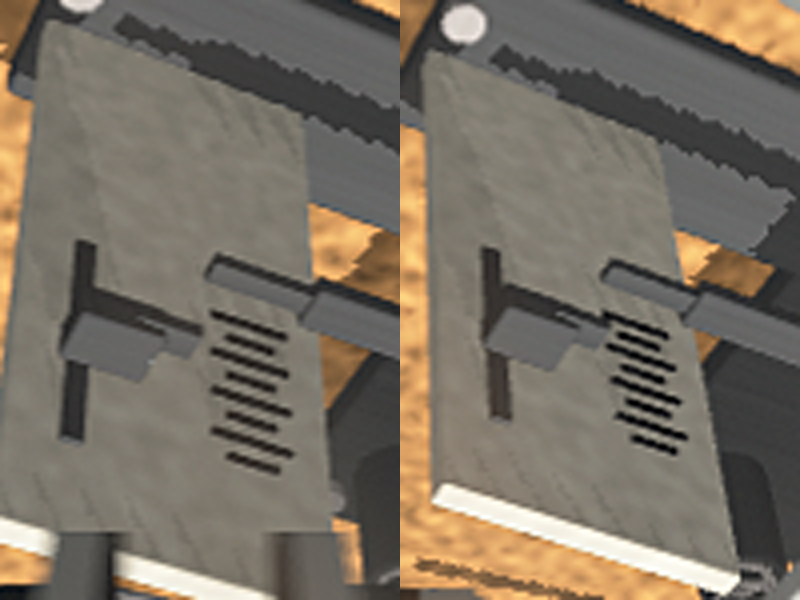

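Both crops are sharp and upside down. The top-face ends read as follows:

| Point | Left crop | Right crop |
|---|---|---|
| Pointer end | (211,268) | (208,269) |
| Set finger end | (197,345) | (203,337) |

Run:
```python
from h import *
import pickle
np.set_printoptions(precision=4,suppress=True)
c2,c3=[cam("wrist",pickle.load(open(f+".pkl","rb"))) for f in("w2","w3")]
f=lambda o,p:(o[0]+(p[0]+.5)/4-.5,o[1]+(p[1]+.5)/4-.5)
o2,o3=(279,164),(328,150)
s=cam("scene")
piv=np.array([.5341,.0497]);u=piv-np.array([.5624,-.0579]);u/=np.linalg.norm(u);n=np.array([u[1],-u[0]]);print("yaw",np.degrees(np.arctan2(n[1],n[0])))
def pl(c,p,q):
    o,d=ray(c,p);return o+d*(((q-o[:2])@n)/(d[:2]@n))
Q=None
for nm,a,b,sp in(("ptr",(211,268),(208,269),(384.2,210.5)),("tab",(197,345),(203,337),(387.7,199.5))):
    X,e=tri((c2,f(o2,a)),(c3,f(o3,b)))
    if Q is None:Q=X[:2]
    print(nm,X,e,"plane:",pl(c2,f(o2,a),Q),pl(c3,f(o3,b),Q),pl(s,sp,Q),"fwd",(X[:2]-piv)@n,(X[:2]-piv)@u)
```

```text
yaw 14.73569937805726
ptr [0.5081 0.1552 0.0917] [np.float64(0.00014531059959066973), np.float64(0.00014531059959058476)] plane: [0.5081 0.1551 0.0919] [0.5081 0.1552 0.0915] [0.5082 0.1547 0.0898] fwd 0.0017079975681130702 0.10862446902139199
tab [0.5051 0.156  0.1102] [np.float64(6.030149225047586e-05), np.float64(6.0301492250512545e-05)] plane: [0.5074 0.1579 0.1134] [0.5072 0.1585 0.1138] [0.5071 0.1589 0.1181] fwd -0.001001899194652618 0.11015583212482222
```

The height estimates spread from 18 to 22 mm. A flatter view from the side will settle it.

Run:
```python
from h import *
st=r.state();print(delta(st["tcp_rot"],st["tool_pos"],Rt(75,45),[.536,.264,.192]))
```

```text
[3.065, -2.327, 5.863, -0.351, -0.342, -0.505]
```

Call:
apply_moves(deltas=[[0.6,-0.5,1.2,-0.07,-0.068,-0.1,0],[1.2,-0.9,2.4,-0.14,-0.136,-0.2,0],[1.8,-1.4,3.6,-0.21,-0.204,-0.3,0],[2.4,-1.9,4.8,-0.28,-0.272,-0.4,0],[3.1,-2.3,5.9,-0.35,-0.342,-0.5,0]])

```text
time_s: 3.75
tool_pos: [0.5321, 0.2599, 0.188]
tcp_rot: [[0.184, 0.967, -0.177], [0.684, -0.255, -0.683], [-0.706, 0.004, -0.708]]
ft_force: [-0.1, 0.2, 0.0]
opening: -0.0
grasp_force: 0.0
```

Call:
apply_moves(deltas=[[0,0,0,0,0,0,0],[0,0,0,0,0,0,0],[0,0,0,0,0,0,0],[0,0,0,0,0,0,0],[0,0,0,0,0,0,0]])

```text
time_s: 4.25
tool_pos: [0.5329, 0.2588, 0.1898]
tcp_rot: [[0.191, 0.965, -0.179], [0.686, -0.262, -0.679], [-0.702, 0.007, -0.712]]
ft_force: [0.3, -0.7, -0.6]
opening: 0.0
grasp_force: 0.0
```

Run:
```python
from h import *
import pickle
st=r.state();im=r.get_image("wrist")[:,:,::-1];cv2.imwrite("pics/w4.png",im);pickle.dump(st,open("w4.pkl","wb"));print(st["tool_pos"],st["joints"],st["tcp_rot"])
c=cam("wrist",st)
p=proj(c,np.array([[.5081,.1552,.0917],[.5051,.156,.1102]]));print(p)
x,y=(p.mean(0)-[60,60]).round().astype(int);print("origin",x,y)
cv2.imwrite("pics/c4.png",cv2.resize(im[y:y+120,x:x+120],None,fx=5,fy=5,interpolation=cv2.INTER_CUBIC))
```

```text
[0.53293772 0.25877692 0.18978756] [ 33.77288173  63.09468238  57.79451151 121.17132139 -27.70565168
 148.41846098] [[ 0.19138548  0.96505357 -0.17900614]
 [ 0.68578644 -0.26195385 -0.67902662]
 [-0.70218841  0.00719585 -0.71195481]]
[[331.18650233 228.34850617]
 [326.95268734 251.90868902]]
origin 269 180
```

View pics/c4.png

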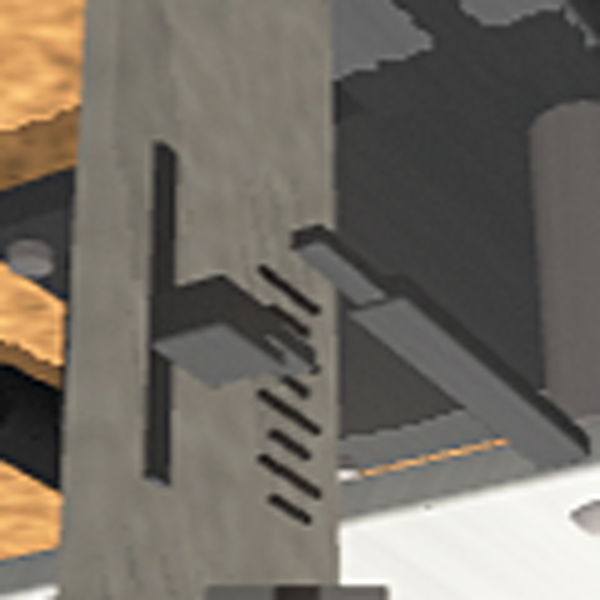

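In this view the pointer's top end edge has its middle at crop (311,244), and the finger point's top end is at about (311,370).

Run:
```python
from h import *
import pickle
np.set_printoptions(precision=4,suppress=True)
c2,c3,c4=[cam("wrist",pickle.load(open(f+".pkl","rb"))) for f in("w2","w3","w4")]
f=lambda o,p,k=4:(o[0]+(p[0]+.5)/k-.5,o[1]+(p[1]+.5)/k-.5)
o2,o3,o4=(279,164),(328,150),(269,180)
n=np.array([.967,.2544]);u=np.array([-.2544,.967])
X=[]
for a,b,d in(((211,268),(208,269),(311,244)),((197,345),(203,337),(311,370))):
    o=[(c2,f(o2,a)),(c3,f(o3,b)),(c4,f(o4,d,5))]
    x,e=tri(*o);X.append(x);print("3view",x,e,"24",tri(o[0],o[2])[0],"34",tri(o[1],o[2])[0])
    for dn in(-3,0,3):
        q=X[0][:2]+n*dn/1000;oo,dd=ray(*o[2]);print(dn,oo+dd*(((q-oo[:2])@n)/(dd[:2]@n)))
d=X[1]-X[0];print(d[:2]@n,d[:2]@u,d[2])
```

```text
3view [0.5079 0.1551 0.0916] [np.float64(0.00012158194856176229), np.float64(0.0002065290110990138), np.float64(0.00011727586141861338)] 24 [0.5078 0.1549 0.0915] 34 [0.508  0.1553 0.0917]
-3 [0.5063 0.1494 0.0884]
0 [0.5078 0.1553 0.0918]
3 [0.5094 0.1612 0.0951]
3view [0.5077 0.1584 0.1135] [np.float64(0.00034671244455243067), np.float64(0.0006613023767768883), np.float64(0.0008425989825992113)] 24 [0.508  0.1582 0.1133] 34 [0.5079 0.1588 0.1136]
-3 [0.5062 0.1498 0.1088]
0 [0.5077 0.1557 0.1117]
3 [0.5093 0.1616 0.1146]
0.0006743526733954992 0.003179662040862597 0.021896435208875464
```

The rise needed is about 21.9 mm (three views). Next I'll go above the pad.

Run:
```python
from h import *
st=r.state();R=st["tcp_rot"];p=st["tool_pos"]
Rm=Rt(90,14)
for R1,q in((Rm,[.53,.25,.28]),(Rt(104.7,0),[.55,.10,.27]),(Rt(104.7,0),[.565,-.0573,.17])):
    print(delta(R,p,R1,q));R=R1;p=np.array(q)
```

```text
[-7.018, 0.029, -5.781, -0.125, 0.532, -0.237]
[-14.313, 2.0, 4.599, -0.031, 0.243, -0.255]
[-15.596, -2.541, 10.0, 0.0, 0.0, 0.0]
```

Call:
apply_moves(deltas=[[-1.4,0,-1.2,-0.025,0.106,-0.047,0],[-2.8,0,-2.4,-0.05,0.212,-0.094,0],[-4.2,0,-3.5,-0.075,0.32,-0.142,0],[-5.6,0,-4.7,-0.1,0.426,-0.19,0],[-7.0,0,-5.8,-0.125,0.532,-0.237,0]])

```text
time_s: 4.8
tool_pos: [0.5294, 0.251, 0.2811]
tcp_rot: [[-0.004, 1.0, 0.002], [0.971, 0.004, -0.239], [-0.239, 0.001, -0.971]]
ft_force: [-0.3, -0.5, -0.0]
opening: 0.0002
grasp_force: 0.0
```

Call:
apply_moves(deltas=[[-2.9,0.4,0.9,-0.006,0.049,-0.051,0],[-5.7,0.8,1.8,-0.012,0.097,-0.102,0],[-8.6,1.2,2.7,-0.018,0.146,-0.153,0],[-11.4,1.6,3.6,-0.024,0.194,-0.204,0],[-14.3,2.0,4.6,-0.031,0.243,-0.255,0]])

```text
time_s: 5.3
tool_pos: [0.5495, 0.0998, 0.2703]
tcp_rot: [[-0.257, 0.966, -0.0], [0.966, 0.257, 0.0], [0.0, -0.0, -1.0]]
ft_force: [1.4, -0.2, -0.2]
opening: 0.0001
grasp_force: 0.0
```

Call:
apply_moves(deltas=[[-4,-0.6,0,0,0,0,0],[-8,-1.2,0.5,0,0,0,0],[-12,-1.9,2,0,0,0,0],[-15.6,-2.5,5,0,0,0,0],[-15.6,-2.5,8,0,0,0,0]])

```text
time_s: 5.8
tool_pos: [0.5661, -0.0612, 0.1898]
tcp_rot: [[-0.249, 0.968, 0.001], [0.968, 0.249, -0.004], [-0.004, -0.0, -1.0]]
ft_force: [1.0, 0.5, -0.4]
opening: -0.0003
grasp_force: 0.0
```

Call:
apply_moves(deltas=[[0,0,0,0,0,0,0],[0,0,0,0,0,0,0],[0,0,0,0,0,0,0],[0,0,0,0,0,0,0],[0,0,0,0,0,0,0]])

```text
time_s: 6.3
tool_pos: [0.5661, -0.0556, 0.1909]
tcp_rot: [[-0.257, 0.967, 0.0], [0.967, 0.257, -0.002], [-0.002, -0.001, -1.0]]
ft_force: [-0.2, 0.2, -0.2]
opening: -0.0
grasp_force: 0.0
```

Run:
```python
from h import *
st=r.state();print(st["tool_pos"],st["ft_force"],delta(st["tcp_rot"],st["tool_pos"],Rt(104.7,0),[.565,-.0573,.105]))
cv2.imwrite("pics/w5.png",r.get_image("wrist")[:,:,::-1])
print(proj(cam("wrist",st),np.array([.563,-.0578,.1])))
```

```text
[ 0.56606072 -0.05559919  0.19094088] [-0.22519728  0.23493743 -0.15028726] [-0.116, -0.142, 8.594, -0.001, 0.002, 0.003]
[[321.82766348 244.36127831]]
```

View pics/w5.png

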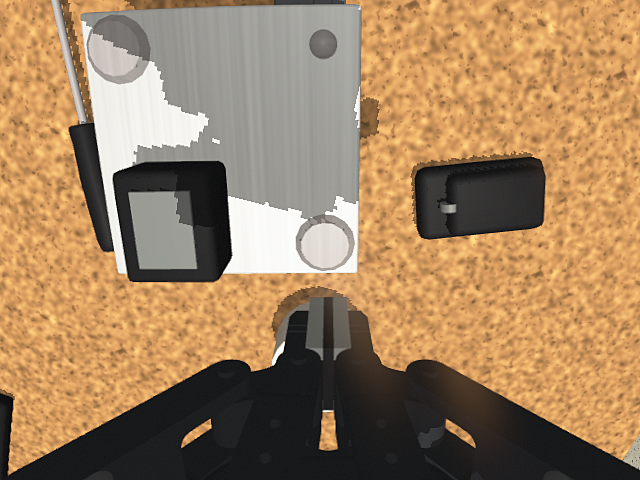

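The wrist view confirms the press pad at (325,242), against (322,244) predicted. I'll descend to just above it.

Call:
apply_moves(deltas=[[-0.1,-0.1,2,0,0,0,0],[-0.1,-0.1,4,0,0,0,0],[-0.1,-0.1,6,0,0,0,0],[-0.1,-0.1,7.8,0,0,0,0],[-0.1,-0.1,8.5,0,0,0,0]])

```text
time_s: 6.85
tool_pos: [0.5631, -0.0569, 0.1029]
tcp_rot: [[-0.256, 0.967, -0.005], [0.967, 0.256, -0.001], [0.0, -0.005, -1.0]]
ft_force: [0.5, -0.9, -0.0]
opening: -0.0002
grasp_force: 0.0
```

Call:
apply_moves(deltas=[[0,0,0,0,0,0,0],[0,0,0.2,0,0,0,0],[0,0,0.4,0,0,0,0],[0,0,0.6,0,0,0,0],[0,0,0.8,0,0,0,0]])

```text
time_s: 7.35
tool_pos: [0.5651, -0.0577, 0.0974]
tcp_rot: [[-0.255, 0.967, -0.0], [0.967, 0.255, -0.002], [-0.002, -0.001, -1.0]]
ft_force: [-0.4, 0.0, 4.8]
opening: 0.0001
grasp_force: 2.4
```

Call:
apply_moves(deltas=[[0,0,0,0,0,0,0],[0,0,0,0,0,0,0],[0,0,0,0,0,0,0],[0,0,0,0,0,0,0],[0,0,0,0,0,0,0]])

```text
time_s: 7.85
tool_pos: [0.5647, -0.0578, 0.0968]
tcp_rot: [[-0.255, 0.967, -0.001], [0.967, 0.255, -0.003], [-0.002, -0.002, -1.0]]
ft_force: [1.6, -1.7, 4.7]
opening: -0.0001
grasp_force: 2.4
```

Call:
apply_moves(deltas=[[0,0,0.4,0,0,0,0],[0,0,0.8,0,0,0,0],[0,0,1.2,0,0,0,0],[0,0,1.5,0,0,0,0],[0,0,1.7,0,0,0,0]])

```text
time_s: 8.35
tool_pos: [0.565, -0.0576, 0.0801]
tcp_rot: [[-0.255, 0.967, -0.001], [0.967, 0.255, -0.002], [-0.002, -0.001, -1.0]]
ft_force: [0.1, -1.2, 9.1]
opening: -0.0002
grasp_force: 4.6
```

Call:
apply_moves(deltas=[[0,0,0,0,0,0,0],[0,0,0,0,0,0,0],[0,0,0,0,0,0,0],[0,0,0,0,0,0,0],[0,0,0,0,0,0,0]])

```text
time_s: 8.85
tool_pos: [0.565, -0.0576, 0.0804]
tcp_rot: [[-0.256, 0.967, -0.0], [0.967, 0.256, -0.002], [-0.002, -0.001, -1.0]]
ft_force: [0.2, -1.4, 8.3]
opening: -0.0003
grasp_force: 4.4
```

Run:
```python
from h import *
st=r.state();print(st["tool_pos"],st["ft_force"])
im=np.mean([r.get_image("scene").astype(float) for _ in range(4)],0)[:,:,::-1].astype(np.uint8);cv2.imwrite("pics/s2.png",im)
a=cv2.imread("pics/scene0.png")
cr=lambda i:cv2.resize(i[175:235,345:410],None,fx=6,fy=6,interpolation=cv2.INTER_CUBIC)
cv2.imwrite("pics/c6.png",np.hstack([cr(a),cr(im)]))
```

```text
[ 0.56502724 -0.05760835  0.08040217] [ 0.23040581 -1.44717312  8.31671092]
```

View pics/c6.png

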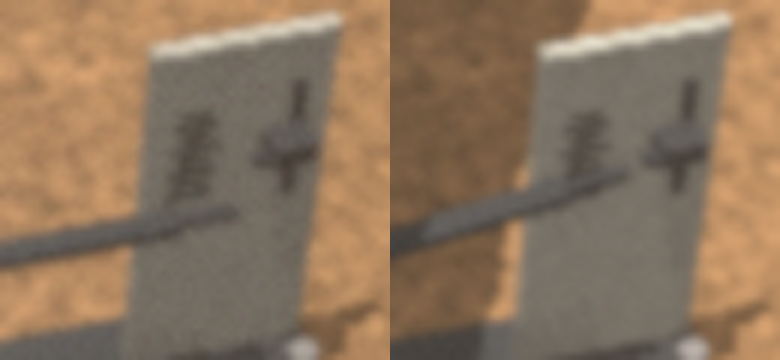

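Pressed, the pointer has risen about 37 crop pixels (6 px), to (627,175), and still sits a little below the finger at (645,158). I'll quantify the rise before the final increment.

Run:
```python
from h import *
np.set_printoptions(precision=2,suppress=True)
s=cam("scene");a=cv2.imread("pics/scene0.png",0).astype(float);b=cv2.imread("pics/s2.png",0).astype(float)
def dip(i,x,lo,hi):  # subpixel row of the dark bar on the light scale
    c=cv2.GaussianBlur(i,(3,1),0)[lo:hi,x];w=np.clip(np.median(c)-5-c,0,None);return lo+(w*np.arange(hi-lo)).sum()/w.sum()
for x in range(370,384,2): print(x,dip(a,x,206,222),dip(b,x,197,222))
n=np.array([.967,.2544,0]);u=np.array([-.2544,.967,0]);k=np.array([0,0,1.])
tip=np.array([.5079,.1551,.0901]);piv=tip-.11*u
for h in(0,15,17,19,21,22,23,25):
    t=np.arcsin(h/110); q=np.array([piv+l*(np.cos(t)*u+np.sin(t)*k) for l in np.linspace(.08,.11,7)])
    P=proj(s,q);print(h,P[-1],np.interp([372,376,380],P[:,0],P[:,1]))
print("tab",proj(s,np.array([.5077,.1584,.112])))
```

```text
370 213.40088105726872 208.165
372 213.44444444444446 207.6
374 209.98260869565217 205.16442953020135
376 209.0184331797235 202.27743271221533
378 208.75757575757575 202.16842105263157
380 210.18090452261308 202.5376712328767
382 210.3404255319149 204.02692307692308
0 [384.39 210.28] [212.54 211.81 211.08]
15 [384.57 204.79] [208.32 207.2  206.07]
17 [384.52 204.06] [207.75 206.57 205.39]
19 [384.44 203.34] [207.17 205.94 204.71]
21 [384.35 202.61] [206.59 205.3  204.01]
22 [384.3  202.25] [206.3  204.98 203.67]
23 [384.24 201.89] [206.   204.66 203.32]
25 [384.11 201.17] [205.41 204.01 202.61]
tab [[387.15 202.03]]
```

The scene camera puts the present rise at 17 to 19 mm, with about 22 mm needed, so I'll press 4 mm more and hold.

Call:
apply_moves(deltas=[[0,0,0.1,0,0,0,0],[0,0,0.2,0,0,0,0],[0,0,0.3,0,0,0,0],[0,0,0.4,0,0,0,0],[0,0,0.4,0,0,0,0]])

```text
time_s: 9.55
tool_pos: [0.5649, -0.0572, 0.0764]
tcp_rot: [[-0.256, 0.967, -0.001], [0.967, 0.256, -0.001], [-0.001, -0.001, -1.0]]
ft_force: [-0.1, 0.2, 10.2]
opening: -0.0002
grasp_force: 4.9
```

Call:
apply_moves(deltas=[[0,0,0,0,0,0,0],[0,0,0,0,0,0,0],[0,0,0,0,0,0,0],[0,0,0,0,0,0,0],[0,0,0,0,0,0,0]])

```text
time_s: 10.05
tool_pos: [0.565, -0.0572, 0.0765]
tcp_rot: [[-0.256, 0.967, -0.0], [0.967, 0.256, -0.001], [-0.001, -0.001, -1.0]]
ft_force: [-0.8, 0.2, 10.1]
opening: 0.0001
grasp_force: 4.9
```

Run:
```python
from h import *
st=r.state();print(st["tool_pos"],st["ft_force"])
im=np.mean([r.get_image("scene").astype(float) for _ in range(6)],0)[:,:,::-1].astype(np.uint8);cv2.imwrite("pics/s3.png",im)
cr=lambda i:cv2.resize(i[185:220,355:405],None,fx=14,fy=14,interpolation=cv2.INTER_CUBIC)
cv2.imwrite("pics/c7.png",cr(im))
```

```text
[ 0.5649842  -0.05724848  0.07653687] [-0.80945271  0.24361396 10.07049166]
```

View pics/c7.png

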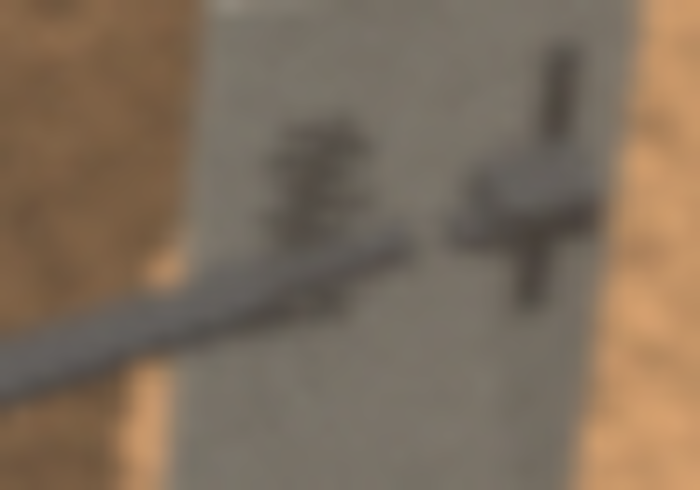

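The pointer tip at (408,242) and the finger point at (450,235) are level once the 7 px mount slope is allowed for. I'll hold, then release.

Call:
apply_moves(deltas=[[0,0,0,0,0,0,0],[0,0,0,0,0,0,0],[0,0,0,0,0,0,0],[0,0,0,0,0,0,0],[0,0,0,0,0,0,0]])

```text
time_s: 10.85
tool_pos: [0.565, -0.0572, 0.0765]
tcp_rot: [[-0.256, 0.967, -0.0], [0.967, 0.256, -0.001], [-0.001, -0.001, -1.0]]
ft_force: [-0.3, -0.2, 10.0]
opening: 0.0001
grasp_force: 4.9
```

Call:
apply_moves(deltas=[[0,0,-0.6,0,0,0,0],[0,0,-1.2,0,0,0,0],[0,0,-1.8,0,0,0,0],[0,0,-2.4,0,0,0,0],[0,0,-3,0,0,0,0]])

```text
time_s: 11.35
tool_pos: [0.563, -0.0569, 0.1049]
tcp_rot: [[-0.256, 0.967, -0.005], [0.967, 0.256, -0.001], [0.001, -0.005, -1.0]]
ft_force: [-0.2, 0.7, 0.2]
opening: 0.0002
grasp_force: 0.0
```

Call:
apply_moves(deltas=[[0,0,-1.5,0,0,0,0],[0,0,-3,0,0,0,0],[0,0,-5,0,0,0,0],[0,0,-7,0,0,0,0],[0,0,-8,0,0,0,0]])

```text
time_s: 11.85
tool_pos: [0.564, -0.0569, 0.1861]
tcp_rot: [[-0.256, 0.967, -0.003], [0.967, 0.256, -0.001], [-0.0, -0.003, -1.0]]
ft_force: [0.7, -1.4, 0.0]
opening: 0.0
grasp_force: 0.0
```

Call:
apply_moves(deltas=[[0,0,0,0,0,0,0],[0,0,0,0,0,0,0],[0,0,0,0,0,0,0],[0,0,0,0,0,0,0],[0,0,0,0,0,0,0]])

```text
time_s: 12.35
tool_pos: [0.5638, -0.0572, 0.1846]
tcp_rot: [[-0.255, 0.967, -0.004], [0.967, 0.255, -0.002], [-0.0, -0.004, -1.0]]
ft_force: [0.3, -0.1, -0.3]
opening: -0.0004
grasp_force: 0.0
```

Run:
```python
from h import *
st=r.state();print(st["time_s"],st["tool_pos"],st["ft_force"])
im=r.get_image("scene")[:,:,::-1];a=cv2.imread("pics/scene0.png")
d=cv2.absdiff(im,a).max(2)
print("pointer/scale diff",d[185:225,355:405].mean(),"vs pressed",cv2.absdiff(cv2.imread("pics/s3.png"),a).max(2)[185:225,355:405].mean(), "mouse/jar/roll",d[280:335,265:320].mean(),d[240:280,370:402].mean(),d[240:290,185:235].mean())
cv2.imwrite("pics/c8.png",cv2.resize(im[140:340,175:425],None,fx=3,fy=3))
```

```text
12.35 [ 0.56382421 -0.05716713  0.18460133] [ 0.26247691 -0.05615962 -0.27689013]
pointer/scale diff 19.4955 vs pressed 21.445 mouse/jar/roll 7.904132231404959 8.37421875 9.4292
```

View pics/c8.png

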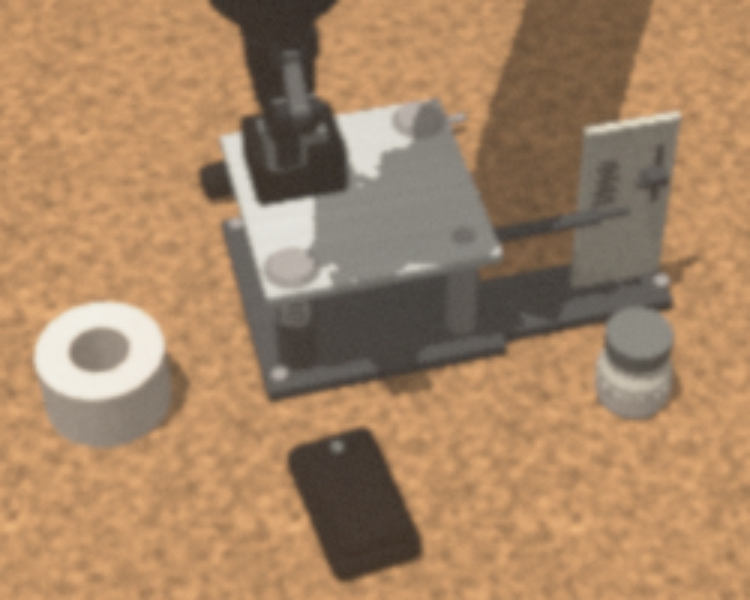

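The plate is level again, with the pointer tip at (628,211), which is its rest position of (384,210). The roll, mouse and jar look unmoved, and the fingers are clear.

```bash
python3 -c "
from workcell import r
print(r.sign_off())"
```

```text
the job is handed in; nothing more can be done
None
```

I pressed the pad until the pointer was level with the set tab, held it for over a second and let go; the plate sprang back level, and the job is handed in (no verdict was returned).

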